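# Clear the viewing mat and show a sample slide to the bench camera

## Task

The screw caddy is standing on the viewing mat in front of the bench camera: hang it by its handle bar on both prongs of the double hook and let go of it. Then pick the acrylic sample slide off its round rest by its clear end, and hold it level, label side up, about 60 mm above the mat, with its frosted end (the end with the small notch cut out of one corner) centred over the mat's cross mark and pointing at the camera, your fingers clear of the frosted end. Finish while still holding it there, steady and touching nothing else, and leave the glue bottle, tape measure and rotary tool alone.

Things in the scene. Friction and masses are not known exactly. Their poses are not given: they have to be found in the camera images.
- caddy: Open steel tray of screws, 76 (x) by 130 (y) by 40 mm high, 0.25 kg, with a fixed square handle over it: two uprights at y = -60 and +60 mm joined by a straight bar along y, 12 (x) by 10 (z) mm in section, its axis 130 mm high. Origin: centre of its underside, z up. It starts upright on the mat. It is the same both ways round
- caddy_bar (a point): Middle of the caddy's handle bar (on the bar's axis), 130 mm above the caddy's underside
- hookstand: Fixed stand with a double hook: two parallel steel prongs, 8 mm thick, at y = -34 and +34 mm, running from a post at x = +90 mm towards -x. Fingers holding the middle of a bar fit between them (free from x = -30 to +80 mm). Crossbar of the post tops out at 220 mm; base plate 10 mm high. Origin: on the table, straight under the middle of the seat
- seat (a point): Middle of the hook's seat, between the prongs, 194 mm above the table. Each prong slopes down from the post to a flat seat from x = -18 to +18 mm (its top at this height) and turns up to 214 mm at its free end, x = -30 mm. A hung bar lies along y across both seats, its axis 199 mm above the table
- viewer: Fixed viewing stand: rubber mat 150 (x) by 170 (y) by 4 mm with a white cross mark at its centre, and a small inspection camera on a post beyond the mat at x = +100 to +150 mm, up to 150 mm high, looking back and down at the space above the mark. Origin: centre of the mat's underside on the table. Its +x axis points from the mark to the camera
- mark (a point): The cross mark, on top of the mat at its centre, 4 mm above the table
- rest: Fixed round rest, 36 mm across, 30 mm high, with a rubber top, on which the slide lies by its middle. Origin: centre of its underside on the table
- slide: Acrylic sample slide, 110 (x) by 40 (y) by 6 mm, about 35 g, lying flat, label side up, its middle on the rest, turned any way. Origin: centre of its underside; +z out of the label side. +x points to the frosted end (frosted from x = +25 to +55 mm), which has a 12 by 12 mm notch cut out of its corner at x = +55, y = +20 mm. The rest, to x = -55 mm, is clear
- label (a point): Middle of the frosted end, on the label side: x = +40 mm, y = 0, z = 6 mm in the slide's frame. A small blank paper label lies there
- clear_end (a point): Point on the slide's clear end, label side: x = -40 mm, y = 0, z = 6 mm in the slide's frame. Fingers gripping across the 40 mm width here pass clear of the rest
- glue: Bystander: white glue bottle, 52 mm across, 140 mm high. Origin: centre of its underside
- tape: Bystander: tape measure, 65 by 30 by 62 mm high. Origin: centre of its underside
- rotary: Bystander: rotary hand tool lying along its x axis, from x = -65 to +113 mm, 48 mm thick. Origin: on the table under its grip

How it is judged:
By the outcome, as a careful person would: the job done as asked, in the order asked, and still so for the second after the job is handed in, while the arm keeps its last pose, push and grip.
It also fails if it takes over 54 s, if anything falls off the work surface, if the arm or the gripper's body presses on something with over 40 N, if the wrist force passes 120 N, or if a joint passes its speed limit or range.

## Robot

A 7-joint arm with a two-finger parallel gripper is mounted at the origin on the work surface. World frame = base frame: x ahead of the robot, y to its left, z up, the work surface at z = 0. Lengths are in m, angles in rad, forces in N, time in s.
With the tool pointing down it reaches from about 0.35 to 0.775 m from the base axis. Payload 3.1 kg.
Tool frame: the origin (TCP) lies midway between the tips of the shut fingers; the grasp point (between the pads) lies 19 mm behind it (manip.pinch_z is the z of the grasp point in the tool frame, in m); z points along the fingers, y is the line along which they close (so a half turn about z gives the same grasp; the last joint's range is limited). The gripper opens to 85 mm and grips with 20 to 120 N. Pads are 22 mm wide; open, the fingers measure 114 mm over their backs; the gripper's body (76 mm by 85 mm) begins 54 mm behind the grasp point. The pads swing forward as they close: fully open they stand 13 mm farther back than shut.
Start: joints at [-1.35, 0.311, 0.014, 1.512, -0.004, 1.319, -0.027], TCP at [0.143, 0.531, 0.231] pointing down, gripper open.
Joint ranges: [-2.7, 2.7], [-0.3, 1.91], [-1.27, 1.3], [0.12, 2.57], [-1.44, 4.58], [0.2, 2.03], [-3.05, 3.05]. Speed limits (rad/s): [2.79, 2.79, 3.14, 3.14, 3.14, 3.14, 3.14].

## Interface

Orientations are given as a unit quaternion [w, x, y, z].
In Python, from workcell import manip gives the robot as it stands.
- The arm moves only by the shell command python3 -m pendant 'ROWS' [FORCE]. ROWS is JSON, a list of rows, each a list of 7 numbers: the closure, from 0 (fully open) to 1 (shut), then the shift along the tool's x, y, z in cm, then the turn, a rotation vector about the tool's x, y, z in rad. A call has 1 to 12 rows; each row is the pose to reach, as a shift and turn from the pose commanded when the call began, along the tool's axes at that moment; what a row does not reach only later rows make up. A row lasts 1/8 s, in which the tool goes at most 62.5 mm and 10.7 degrees, less where a joint would pass 70% of its speed; a pose out of reach is approached as far as the arm can. A call with a gripper value outside its range is refused whole. The fingers move at their own pace and stop on an object; FORCE is the grip in N (left out, the last holds). Time passes only in rows, so rows that repeat a pose let the fingers close. It gives the time, the measured TCP pose, the force, the opening and the grip force at its end, in the units of the state.
- manip.sense(): the state, without advancing time (a new reading comes with each control period).
- manip.get_image(name): name is "scene" or "top" or "wrist"; returns a dict with "image" (384x512x3 uint8, red, green, blue), "range_z" (384x512 float32, m along the optical axis (not along the pixel's ray), 0 where there is no reading), "vfov" (degrees; the focal length in pixels is half the picture's height over the tangent of half this angle, whatever the lens; pixels are square), "cx", "cy" (the principal point, pixels), "k1" (the pictures are not rectified: a ray, as slopes to the right and down, at radius r is drawn at 1 + k1 r^2 times it, then the intrinsics apply), "view" (4x4, takes a point from world to camera coordinates); the wrist camera has in their place "tool_from_camera" (4x4, takes a point from camera to tool coordinates, whose origin is the TCP and whose axes are the flange's). Camera axes: x right, y up, looking along -z (the intrinsics and any distortion apply to the point x, -y, -z); pixel columns grow to the right and rows downward; lengths in m; the calibration is good to about 2 mm. A picture is of the moment at which its call begins: read the wrist's pose just before it.
- manip.hand_in(): hands the job in; it is judged then, once.
Trained networks look in a picture, given as the dict that the camera call returned (one of the last four; its "shot" number tells which), for a name from the list of things; names that differ only in an ending like _2 or _b are one class to them, and where a whole thing is asked for, a point or a joint stands for the part that bears it (a point fixed in the world has none). Each returns a list of dicts, best first, with "score" (0 to 1); they miss things now and then, are a little off and sometimes report something else, mostly with a low value. They report only what shows in the picture. A call takes as long as a camera call.
- manip.search_frame(picture, target): "centre" ([column, row] in pixels, amid what is visible of it).
- manip.cut_out(picture, target): "mask" (384x512 bool, what is visible of it) and "centre" ([column, row] in pixels, amid what is visible of it).
- manip.landmark_of(picture, target): "centre" ([column, row] in pixels: a listed point, or the origin of a listed thing).
The state is a dict: "t": time; "qpos": joint angles; "joint_velocities": joint speeds; "tau": joint torques, N m; "position": TCP position; "eef_rot": TCP orientation; "ft_force": force on the tool from outside, world axes, zero at the start; "moment": the same for the moment, N m; "gripper_width": opening from 0.0 (shut) to 1.0 (fully open); "grip_force": force on a finger pad.
Only numpy, scipy, OpenCV 4.12 (cv2) and the standard library are available. Lean on these libraries where they do the work, as an engineer would, in place of code of your own. Each camera call takes 0.05 s, during which the arm holds its last target. There are 200 camera calls.

## Working session

There is one attempt and no reset: what is moved stays moved. The work goes in short steps, Python scripts to look and compute and a shell command to move; the robot and the scene stay as the last step left them, time stands still between calls to the robot, and variables do not carry over. Pictures are saved under pics/ and viewed, at most 10 in all, crops included, and the job is handed in when it is done.

```bash
ls; mkdir -p pics; cat > h.py <<'E'
import numpy as np, cv2
from workcell import manip
from scipy.spatial.transform import Rotation as R
def rot(q): return R.from_quat([q[1],q[2],q[3],q[0]]).as_matrix()
def tool(s=None):
    s=s or manip.sense(); T=np.eye(4); T[:3,:3]=rot(s["eef_rot"]); T[:3,3]=s["position"]; return T
def shot(name):
    T=tool(); p=manip.get_image(name)
    p["c2w"]=np.linalg.inv(p["view"]) if "view" in p else T@p["tool_from_camera"]
    return p
def slopes(p,px):
    f=192/np.tan(np.radians(p["vfov"])/2); d=(np.atleast_2d(px)-[p["cx"],p["cy"]])/f; u=d.copy()
    for _ in range(20): u=d/(1+p["k1"]*(u**2).sum(1,keepdims=True))
    return u
def ray(p,px):
    u=slopes(p,px); d=np.c_[u[:,0],-u[:,1],-np.ones(len(u))]@p["c2w"][:3,:3].T
    return p["c2w"][:3,3],d
def at_z(p,px,z):
    o,d=ray(p,px); return o+d*((z-o[2])/d[:,2])[:,None]
def cloud(p,mask):
    r,c=np.nonzero(mask&(p["range_z"]>0)); o,d=ray(p,np.c_[c,r]); return o+d*p["range_z"][r,c][:,None]
def save(p,n): cv2.imwrite("pics/"+n,p["image"][...,::-1])
E
python3 - <<'E'
from h import *
print(manip.sense(), manip.pinch_z)
ims=[]
for n in("scene","top"):
    p=shot(n); save(p,n+"1.png"); np.set_printoptions(precision=3,suppress=True)
    print(n,p["c2w"][:3,3])
    for t in("caddy_bar","seat","mark","label","clear_end","rest","slide","viewer","hookstand","caddy"):
        z=dict(caddy_bar=.134,seat=.194,mark=.004,label=.036,clear_end=.036,slide=.03).get(t,0)
        for d in manip.landmark_of(p,t)[:2]: print(t,round(d["score"],2),np.round(d["centre"]),at_z(p,d["centre"],z)[0])
E
```

```text
pics
{'t': 0.0, 'qpos': array([-1.34967332,  0.3117518 ,  0.01398238,  1.51307494, -0.00441744,
        1.31920922, -0.02719103]), 'joint_velocities': array([-0.00032977, -0.00128714,  0.00036939,  0.00040394,  0.00117901,
       -0.00094577, -0.00044728]), 'tau': array([ 3.68415585e-04, -3.79911590e+01,  1.46323722e-01, -2.30589259e+01,
        1.22697721e-02,  1.36652149e-02,  8.31803106e-06]), 'position': array([0.14267942, 0.5304019 , 0.2301995 ]), 'eef_rot': array([-1.18996033e-04,  1.30988666e-01,  9.91383132e-01, -1.20032605e-03]), 'ft_force': array([-0.68433084,  0.11296539, -0.36396296]), 'moment': array([ 0.03940866,  0.01979781, -0.01898722]), 'grip_force': 0.0, 'gripper_width': 1.0045757771137374} -0.0187
scene [1.381 0.081 0.737]
caddy_bar 0.91 [254. 190.] [ 0.561 -0.017  0.134]
seat 0.76 [404. 180.] [0.567 0.316 0.194]
mark 0.78 [254. 234.] [ 0.568 -0.016  0.004]
mark 0.65 [165. 191.] [ 0.419 -0.288  0.004]
label 0.61 [162. 190.] [ 0.458 -0.28   0.036]
clear_end 0.97 [143. 208.] [ 0.537 -0.308  0.036]
rest 0.39 [157. 211.] [ 0.505 -0.286  0.   ]
slide 0.73 [154. 199.] [ 0.491 -0.294  0.03 ]
viewer 0.92 [254. 234.] [ 0.567 -0.015  0.   ]
viewer 0.57 [404. 183.] [0.296 0.396 0.   ]
hookstand 0.97 [387. 243.] [0.563 0.315 0.   ]
caddy 0.93 [254. 231.] [ 0.553 -0.018  0.   ]
top [ 0.465 -0.01   0.997]
caddy_bar 0.61 [264. 201.] [ 0.561 -0.019  0.134]
seat 0.94 [120. 195.] [0.569 0.313 0.194]
mark 0.84 [262. 203.] [ 0.57  -0.016  0.004]
label 0.61 [362. 244.] [ 0.456 -0.284  0.036]
clear_end 0.67 [373. 214.] [ 0.535 -0.315  0.036]
rest 0.52 [261. 206.] [ 0.561 -0.013  0.   ]
slide 0.71 [367. 227.] [ 0.502 -0.3    0.03 ]
viewer 0.75 [261. 205.] [ 0.565 -0.012  0.   ]
hookstand 0.69 [144. 204.] [0.569 0.321 0.   ]
caddy 0.74 [264. 205.] [ 0.564 -0.02   0.   ]
```

```bash
python3 -c "
import cv2
a=cv2.imread('pics/top1.png')[100:330,60:440];cv2.imwrite('pics/a.png',cv2.resize(a,None,fx=2.1,fy=2.1))
a=cv2.imread('pics/scene1.png')[110:310,100:480];cv2.imwrite('pics/b.png',cv2.resize(a,None,fx=2.1,fy=2.1))"
```

```text
(no output)
```

View pics/a.png

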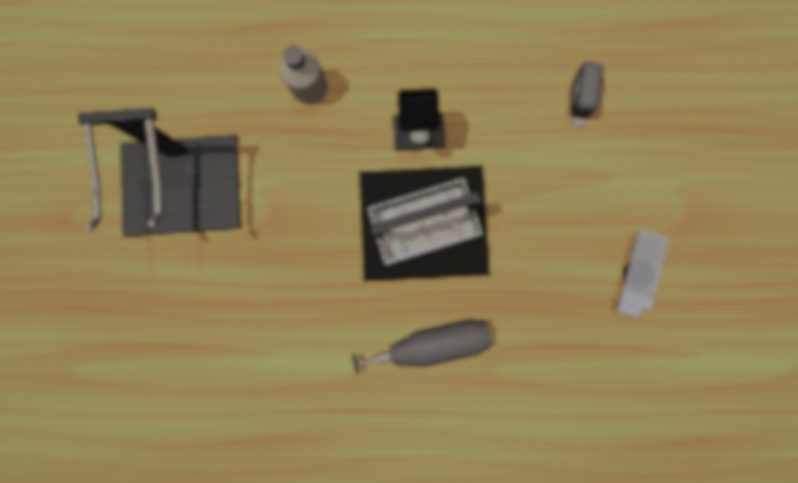

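View pics/b.png

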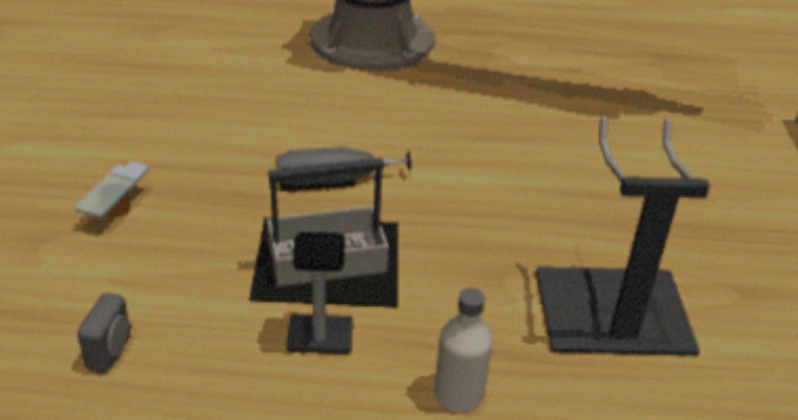

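The top view (2.1x crop) shows the double hook at the left with its post away from the robot. The caddy is on the mat with its bar turned about 17°, and the slide is at the right with its notch towards the robot. Next I'll measure the yaws from depth.

```bash
python3 - <<'E'
from h import *
np.set_printoptions(precision=3,suppress=True)
def line(P,n):
    (vx,vy,x,y)=cv2.fitLine(P[:,:2].astype(np.float32),cv2.DIST_HUBER,0,.001,.001).ravel()
    a=(P[:,:2]-[x,y])@[vx,vy]; mid=np.array([x,y])+np.array([vx,vy])*(a.min()+a.max())/2
    print(n,len(P),"dir",np.degrees(np.arctan2(vy,vx)),"mid",mid,"len",np.ptp(a),"z",np.median(P[:,2]))
for n in("top","scene"):
    p=shot(n); print(n)
    A=cloud(p,np.ones((384,512),bool))
    near=lambda c,r:np.hypot(*(A[:,:2]-c).T)<r
    line(A[near([.56,-.018],.09)&(A[:,2]>.115)&(A[:,2]<.155)],"bar")
    line(A[near([.66,.315],.08)&(A[:,2]>.205)&(A[:,2]<.235)],"crossbar")
    for t in("slide","hookstand","viewer","caddy","rotary","tape"):
        d=manip.cut_out(p,t)
        if not d: print("no",t);continue
        m=d[0]["mask"]; C=cloud(p,m); print(t,round(d[0]["score"],2),m.sum(),C.min(0),C.max(0))
        r,c=np.nonzero(m)
        if t=="slide":
            P=at_z(p,np.c_[c,r],.036); print(cv2.minAreaRect((P[:,:2]*1000).astype(np.float32)))
    # mat / base by dark image in z plane
    for nm,c0,zc in(("mat",[.567,-.016],.004),("base",[.58,.318],.01)):
        g=p["image"].max(2); r,c=np.nonzero(g<75); P=at_z(p,np.c_[c,r],zc); k=np.abs(P[:,:2]-c0).max(1)<.105
        Q=cloud(p,(g<75)); 
        if k.sum()>20: print(nm,k.sum(),cv2.minAreaRect((P[k][:,:2]*1000).astype(np.float32)))
E
```

```text
top
bar 278 dir -72.696266 mid [ 0.561 -0.014] len 0.12951479361164542 z 0.13806474632869686
crossbar 325 dir -88.62331 mid [0.656 0.321] len 0.08326766856086464 z 0.217633154722491
slide 0.68 599 [ 0.442 -0.338 -0.003] [ 0.553 -0.264  0.041]
((494.2723693847656, -295.7621154785156), (43.320899963378906, 111.1462631225586), 75.36991882324219)
hookstand 0.76 3101 [ 0.537  0.236 -0.003] [0.703 0.443 0.223]
viewer 0.87 2558 [ 0.483 -0.102 -0.005] [0.746 0.079 0.152]
caddy 0.95 1394 [ 0.512 -0.088  0.001] [0.616 0.061 0.142]
rotary 0.93 823 [ 0.373 -0.095 -0.005] [0.434 0.077 0.052]
tape 0.62 394 [ 0.694 -0.255 -0.004] [ 0.768 -0.209  0.067]
mat 1647 ((581.2250366210938, -12.508613586425781), (182.27110290527344, 164.22109985351562), 2.832943916320801)
base 1672 ((618.6126708984375, 315.37542724609375), (135.9213104248047, 153.18096923828125), 3.2739100456237793)
scene
bar 363 dir -72.356064 mid [ 0.566 -0.012] len 0.12945367409193603 z 0.13674122336691263
crossbar 407 dir -87.36094 mid [0.663 0.322] len 0.08256979532011577 z 0.21561942827352454
slide 0.65 407 [ 0.396 -0.323 -0.003] [ 0.552 -0.264  0.039]
((496.326904296875, -293.2039489746094), (44.470916748046875, 112.6549301147461), 74.3290023803711)
hookstand 0.97 4026 [ 0.222  0.236 -0.006] [0.688 0.449 0.222]
viewer 0.78 2261 [ 0.481 -0.1   -0.002] [0.717 0.075 0.152]
caddy 0.66 1683 [ 0.374 -0.096 -0.003] [0.715 0.059 0.147]
rotary 0.94 514 [ 0.343 -0.101 -0.003] [0.567 0.078 0.138]
tape 0.76 668 [ 0.687 -0.268 -0.004] [ 0.772 -0.209  0.063]
mat 1845 ((566.8468017578125, -13.025344848632812), (211.33448791503906, 166.823974609375), 2.3485021591186523)
base 2897 ((580.0235595703125, 316.87841796875), (166.57449340820312, 210.63946533203125), 89.63961029052734)
```

```bash
cat >> h.py <<'E'
def go(pos,yaw,q=None):
    "row (shift cm, turn) to TCP pos with tool straight down, tool y at world yaw (deg, or +180 closest)"
    T=tool(); y=np.radians(yaw); Y=np.array([np.cos(y),np.sin(y),0]); Z=np.array([0,0,-1.]); G=np.c_[np.cross(Y,Z),Y,Z]
    print("row",np.round(T[:3,:3].T@(np.array(pos)-T[:3,3])*100,2),np.round(R.from_matrix(T[:3,:3].T@G).as_rotvec(),3))
E
python3 -c "
from h import *
go([.563,-.015,.27],17.5)"
```

```text
row [-54.76 -41.83  -3.87] [0.    0.    1.003]
```

```bash
python3 -m pendant '[[0,-54.8,-41.8,-3.9,0,0,1.003],[0,-54.8,-41.8,-3.9,0,0,1.003],[0,-54.8,-41.8,-3.9,0,0,1.003],[0,-54.8,-41.8,-3.9,0,0,1.003],[0,-54.8,-41.8,-3.9,0,0,1.003],[0,-54.8,-41.8,-3.9,0,0,1.003],[0,-54.8,-41.8,-3.9,0,0,1.003],[0,-54.8,-41.8,-3.9,0,0,1.003],[0,-54.8,-41.8,-3.9,0,0,1.003],[0,-54.8,-41.8,-3.9,0,0,1.003],[0,-54.8,-41.8,-3.9,0,0,1.003],[0,-54.8,-41.8,-3.9,0,0,1.003]]'
cat > look.py <<'E'
from h import *
E
python3 - <<'E'
from h import *
np.set_printoptions(precision=3,suppress=True)
print(manip.sense()["qpos"])
p=shot("wrist"); save(p,"w1.png"); T=tool(); print(T)
A=cloud(p,np.ones((384,512),bool)); B=A[(A[:,2]>.115)&(A[:,2]<.15)&(np.hypot(*(A[:,:2]-[.563,-.015]).T)<.09)]
l=cv2.fitLine(B[:,:2].astype(np.float32),cv2.DIST_HUBER,0,.001,.001).ravel(); a=(B[:,:2]-l[2:])@l[:2]
print(len(B),np.degrees(np.arctan2(l[1],l[0])),l[2:]+l[:2]*(a.min()+a.max())/2,np.ptp(a),np.median(B[:,2]))
for d in manip.landmark_of(p,"caddy_bar")[:2]: print(d["score"],d["centre"],at_z(p,d["centre"],.134))
E
```

```text
t: 3.3
position: [0.5649, -0.0219, 0.2701]
eef_rot: [0.002, 0.596, 0.803, -0.002]
ft_force: [0.4, 0.5, -0.3]
gripper_width: 0.997
grip_force: 0.0
[-0.455  0.365  0.648  1.415 -0.214  1.432  0.485]
[[-0.294  0.956 -0.     0.564]
 [ 0.956  0.294 -0.002 -0.018]
 [-0.002 -0.001 -1.     0.27 ]
 [ 0.     0.     0.     1.   ]]
1413 -72.55821 [ 0.561 -0.012] 0.1288607637659345 0.1395421745333526
0.56 [252.9, 173.5] [[ 0.56  -0.013  0.134]]
```

```bash
python3 -c "
from h import *
go([.561,-.0125,.117],17.5)"
```

```text
row [ 0.37 -0.14 15.29] [-0.001 -0.    -0.003]
```

```bash
python3 -m pendant '[[0,0.4,-0.1,4,0,0,0],[0,0.4,-0.1,8,0,0,0],[0,0.4,-0.1,12,0,0,0],[0,0.4,-0.1,15.3,0,0,0],[0,0.4,-0.1,15.3,0,0,0],[1,0.4,-0.1,15.3,0,0,0],[1,0.4,-0.1,15.3,0,0,0],[1,0.4,-0.1,15.3,0,0,0],[1,0.4,-0.1,15.3,0,0,0],[1,0.4,-0.1,15.3,0,0,0],[1,0.4,-0.1,15.3,0,0,0]]' 60
python3 -m pendant '[[1,0,0,-3,0,0,0],[1,0,0,-6,0,0,0],[1,0,0,-9,0,0,0],[1,0,0,-12,0,0,0],[1,0,0,-12,0,0,0]]'
python3 - <<'E'
from h import *
np.set_printoptions(precision=3,suppress=True)
p=shot("wrist"); T=tool(); print(T)
A=cloud(p,np.ones((384,512),bool)); B=A[(A[:,2]>.24)&(A[:,2]<.29)&(np.hypot(*(A[:,:2]-[.561,-.013]).T)<.09)]
print(len(B),np.median(B[:,2]) if len(B) else 0)
p=shot("top"); d=manip.landmark_of(p,"mark"); print([(x["score"],at_z(p,x["centre"],.004)) for x in d[:2]])
d=manip.landmark_of(p,"seat"); print([(x["score"],at_z(p,x["centre"],.194)) for x in d[:2]])
p=shot("scene"); save(p,"s2.png")
d=manip.landmark_of(p,"mark"); print([(x["score"],at_z(p,x["centre"],.004)) for x in d[:2]])
A=cloud(p,np.ones((384,512),bool)); B=A[(A[:,2]>.2)&(A[:,2]<.265)&(np.hypot(*(A[:,:2]-[.561,-.013]).T)<.09)]
print(len(B)); l=cv2.fitLine(B[:,:2].astype(np.float32),cv2.DIST_HUBER,0,.001,.001).ravel(); print(np.degrees(np.arctan2(l[1],l[0])),l[2:])
E
```

```text
t: 4.78
position: [0.5614, -0.0115, 0.118]
eef_rot: [0.0, 0.592, 0.806, 0.0]
ft_force: [-2.4, 0.5, 5.3]
gripper_width: 0.124
grip_force: 59.3
t: 5.4
position: [0.5629, -0.0117, 0.2388]
eef_rot: [0.002, 0.591, 0.806, 0.001]
ft_force: [-0.9, 0.2, -2.9]
gripper_width: 0.126
grip_force: 58.9
[[-0.3    0.954  0.001  0.562]
 [ 0.954  0.3    0.    -0.011]
 [-0.     0.001 -1.     0.237]
 [ 0.     0.     0.     1.   ]]
8184 0.26079761515765376
[]
[(0.93, array([[0.565, 0.315, 0.194]]))]
[(0.83, array([[ 0.562, -0.019,  0.004]]))]
560
-72.145706 [0.561 0.001]
```

View pics/s2.png

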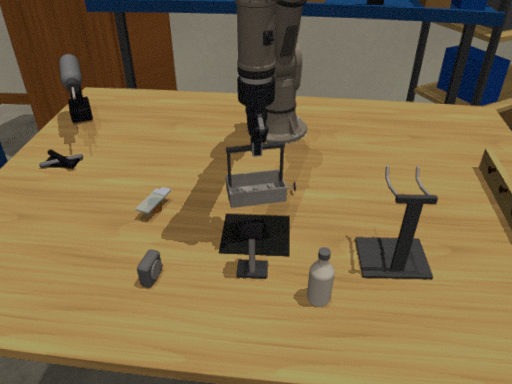

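The scene view shows the caddy held level at about (256,175), clear of the mat. The hook is free, with its prong tips at about (388,170) and (418,170).

```bash
python3 -c "
from h import *
go([.436,.309,.225],2)"
```

```text
row [34.27 -2.24  1.09] [-0.003 -0.     0.27 ]
```

```bash
python3 -m pendant '[[1,0,-1.5,0,0,0,0],[1,2,-3.5,0,0,0,0.05],[1,6,-5,0.5,0,0,0.1],[1,10,-5,1,0,0,0.2],[1,14,-5,1.1,0,0,0.27],[1,18.5,-4.5,1.1,0,0,0.27],[1,23,-4,1.1,0,0,0.27],[1,27.5,-3.2,1.1,0,0,0.27],[1,31,-2.7,1.1,0,0,0.27],[1,33.5,-2.3,1.1,0,0,0.27],[1,34.3,-2.2,1.1,0,0,0.27],[1,34.3,-2.2,1.1,0,0,0.27]]'
python3 - <<'E'
from h import *
np.set_printoptions(precision=3,suppress=True)
p=shot("wrist"); save(p,"w3.png"); T=tool(); print(T)
d=manip.landmark_of(p,"seat"); print([(x["score"],x["centre"],at_z(p,x["centre"],.194)) for x in d[:2]])
A=cloud(p,np.ones((384,512),bool)); B=A[(A[:,2]>.2)&(A[:,2]<.235)&(A[:,0]>.64)]; print(len(B))
if len(B)>50:
    l=cv2.fitLine(B[:,:2].astype(np.float32),cv2.DIST_HUBER,0,.001,.001).ravel(); print(np.degrees(np.arctan2(l[1],l[0])),l[2:])
# prongs: points off caddy
B=A[(A[:,2]>.17)&(A[:,2]<.22)&(A[:,0]>.51)&(A[:,0]<.63)]
for s in (B[:,1]<.315,B[:,1]>=.315):
    C=B[s]
    if len(C)>20:
        l=cv2.fitLine(C[:,:2].astype(np.float32),cv2.DIST_HUBER,0,.001,.001).ravel(); print("prong",len(C),C.min(0),C.max(0),np.degrees(np.arctan2(l[1],l[0])),l[2:])
E
```

```text
t: 7.2
position: [0.4372, 0.3086, 0.2257]
eef_rot: [0.0, 0.695, 0.719, -0.001]
ft_force: [0.4, -0.2, -1.9]
gripper_width: 0.125
grip_force: 58.9
[[-0.033  0.999 -0.     0.438]
 [ 0.999  0.033 -0.002  0.308]
 [-0.002 -0.    -1.     0.226]
 [ 0.     0.     0.     1.   ]]
[]
0
prong 1392 [0.537 0.279 0.189] [0.617 0.292 0.215] 3.2617705 [0.573 0.287]
prong 1221 [0.532 0.346 0.189] [0.601 0.358 0.216] 2.906483 [0.565 0.353]
```

View pics/w3.png

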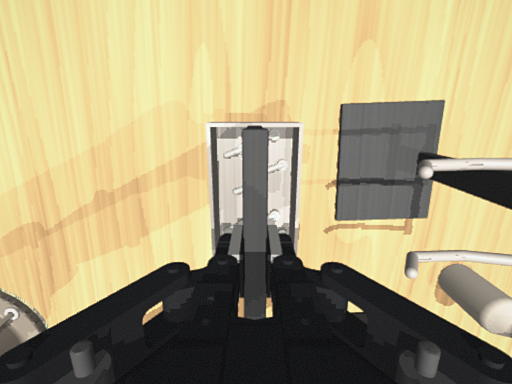

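The wrist view shows the caddy straight in the gripper, and the prong tips at about (425,172) and (410,270), to its right. They straddle the bar's middle.

```bash
python3 -m pendant '[[1,0.4,0.5,0,0,0,-0.02],[1,0.45,2,0,0,0,-0.02],[1,0.5,4,0,0,0,-0.02],[1,0.5,6,0,0,0,-0.02],[1,0.5,8,0,0,0,-0.02],[1,0.6,10,0,0,0,-0.02],[1,0.6,11.5,0,0,0,-0.02],[1,0.6,12.8,0,0,0,-0.02],[1,0.6,12.8,0,0,0,-0.02],[1,0.6,12.8,2,0,0,-0.02],[1,0.6,12.8,3,0,0,-0.02],[1,0.6,12.8,3.4,0,0,-0.02]]'
python3 - <<'E'
from h import *
np.set_printoptions(precision=3,suppress=True)
for n in("wrist","scene"):
    p=shot(n); save(p,n+"4.png")
print(tool())
a=cv2.imread("pics/scene4.png")[100:300,300:500]; b=cv2.imread("pics/wrist4.png")
cv2.imwrite("pics/c4.png",np.hstack([cv2.resize(a,(384,384)),cv2.resize(b,(410,384))]))
E
```

```text
t: 8.8
position: [0.5644, 0.3197, 0.1915]
eef_rot: [-0.0, 0.687, 0.726, -0.001]
ft_force: [-1.0, 0.6, -2.0]
gripper_width: 0.128
grip_force: 58.9
[[-0.055  0.998 -0.001  0.565]
 [ 0.998  0.055 -0.     0.32 ]
 [-0.    -0.001 -1.     0.192]
 [ 0.     0.     0.     1.   ]]
```

View pics/c4.png

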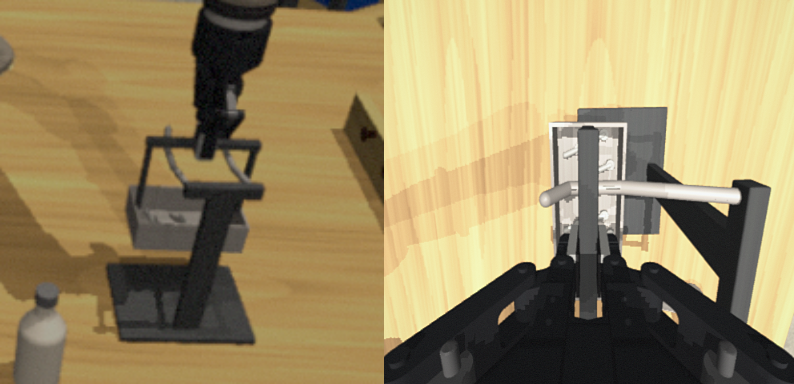

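The scene and wrist views show the bar across both prongs, between the upturned tips and the slope, about 8 mm above the seat. Next I'll lower it and release.

```bash
python3 -m pendant '[[1,0,0,0.3,0,0,0],[1,0,0,0.6,0,0,0],[1,0,0,0.8,0,0,0],[1,0,0,0.9,0,0,0],[1,0,0,0.9,0,0,0]]'
```

```text
t: 9.52
position: [0.565, 0.3198, 0.1832]
eef_rot: [-0.0, 0.687, 0.726, -0.0]
ft_force: [-0.1, 1.2, -2.2]
gripper_width: 0.125
grip_force: 58.9
```

```bash
python3 -m pendant '[[1,0,0,0.1,0,0,0],[1,0,0,0.2,0,0,0],[1,0,0,0.2,0,0,0]]'
```

```text
t: 9.9
position: [0.5652, 0.3198, 0.1828]
eef_rot: [0.0, 0.687, 0.726, 0.001]
ft_force: [-2.3, -1.2, 6.3]
gripper_width: 0.127
grip_force: 59.9
```

Contact: the force is now +6 N. Open slowly and rise.

```bash
python3 -m pendant '[[0.8,0,0,0,0,0,0],[0.7,0,0,0,0,0,0],[0.55,0,0,0,0,0,0],[0.5,0,0,0,0,0,0],[0.5,0,0,0,0,0,0],[0.5,0,0,-2,0,0,0],[0.5,0,0,-5,0,0,0],[0.5,0,0,-9,0,0,0],[0.5,0,0,-13,0,0,0],[0.5,0,0,-13,0,0,0]]'
python3 - <<'E'
from h import *
np.set_printoptions(precision=3,suppress=True)
p=shot("scene");save(p,"s5.png"); q=shot("wrist");save(q,"w5.png")
A=cloud(q,np.ones((384,512),bool)); B=A[(A[:,2]>.19)&(A[:,2]<.212)&(np.abs(A[:,0]-.565)<.012)]; print(len(B),B.min(0),B.max(0),np.median(B,0))
go([.535,-.305,.26],75); go([.535,-.305,.26],-105)
for n in("top",):
  t=shot(n)
  for k,z in(("mark",.004),("label",.036),("clear_end",.036),("rest",0),("viewer",0)):
    print(k,[(x["score"],at_z(t,x["centre"],z)[0]) for x in manip.landmark_of(t,k)[:2]])
a=cv2.imread("pics/s5.png")[100:300,300:500]; b=cv2.imread("pics/w5.png")
cv2.imwrite("pics/c5.png",np.hstack([cv2.resize(a,(384,384)),cv2.resize(b,(410,384))]))
E
```

```text
t: 11.15
position: [0.567, 0.32, 0.3158]
eef_rot: [0.002, 0.687, 0.726, 0.004]
ft_force: [0.9, -0.1, -0.1]
gripper_width: 0.5
grip_force: 0.0
1762 [0.553 0.255 0.191] [0.577 0.385 0.207] [0.565 0.327 0.204]
row [-62.21  -6.44   5.11] [ 0.     0.    -1.254]
row [-62.21  -6.44   5.11] [ 0.    -0.001  1.888]
mark [(0.91, array([ 0.574, -0.008,  0.004]))]
label []
clear_end [(0.64, array([ 0.539, -0.312,  0.036]))]
rest [(0.19, array([ 0.569, -0.022, -0.   ]))]
viewer [(0.64, array([ 0.572, -0.018, -0.   ]))]
```

View pics/c5.png

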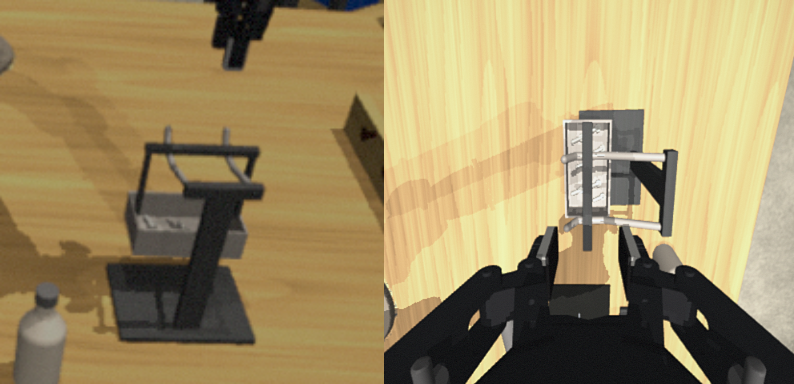

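The caddy hangs on both prongs and the gripper is free. Now to the slide.

```bash
python3 -m pendant '[[0.1,-62.2,-6.4,5,0,0,-1.254],[0.1,-62.2,-6.4,5,0,0,-1.254],[0.1,-62.2,-6.4,5,0,0,-1.254],[0.1,-62.2,-6.4,5,0,0,-1.254],[0.1,-62.2,-6.4,5,0,0,-1.254],[0.1,-62.2,-6.4,5,0,0,-1.254],[0.1,-62.2,-6.4,5,0,0,-1.254],[0.1,-62.2,-6.4,5,0,0,-1.254],[0.1,-62.2,-6.4,5,0,0,-1.254],[0.1,-62.2,-6.4,5,0,0,-1.254],[0.1,-62.2,-6.4,5,0,0,-1.254],[0.1,-62.2,-6.4,5,0,0,-1.254]]'
python3 -m pendant '[[0.1,0,0,0,0,0,0],[0.1,0,0,0,0,0,0]]'
python3 - <<'E'
from h import *
np.set_printoptions(precision=3,suppress=True)
print(manip.sense()["qpos"])
q=shot("wrist");save(q,"w6.png"); print(tool())
for k,z in(("label",.036),("clear_end",.036),("slide",.03)):
    print(k,[(x["score"],x["centre"],at_z(q,x["centre"],z)[0]) for x in manip.landmark_of(q,k)[:2]])
d=manip.cut_out(q,"slide")
for x in d[:1]:
    r,c=np.nonzero(x["mask"]); P=at_z(q,np.c_[c,r],.036); print(x["score"],len(r),cv2.minAreaRect((P[:,:2]*1000).astype(np.float32)))
    C=cloud(q,x["mask"]); print(np.percentile(C[:,2],[5,50,95]))
E
```

```text
t: 13.05
position: [0.5346, -0.3058, 0.2606]
eef_rot: [-0.001, 0.132, 0.991, 0.0]
ft_force: [0.8, -0.4, -0.1]
gripper_width: 0.9
grip_force: 0.0
t: 13.3
position: [0.5366, -0.3022, 0.2615]
eef_rot: [0.0, 0.128, 0.992, 0.001]
ft_force: [-0.7, -0.6, -0.0]
gripper_width: 0.903
grip_force: 0.0
[ 0.16   0.466  0.514  1.272 -0.226  1.46   1.967]
[[-0.967  0.255  0.001  0.536]
 [ 0.255  0.967  0.001 -0.303]
 [-0.001  0.001 -1.     0.262]
 [ 0.     0.     0.     1.   ]]
label [(0.9, [254.8, 98.8], array([ 0.451, -0.278,  0.036]))]
clear_end [(0.95, [250.8, 160.5], array([ 0.527, -0.303,  0.036])), (0.68, [252.6, 98.1], array([ 0.449, -0.28 ,  0.036]))]
slide [(0.71, [250.4, 130.8], array([ 0.489, -0.294,  0.03 ])), (0.28, [428.5, 10.7], array([ 0.407, -0.048,  0.03 ]))]
0.9 2476 ((493.2723083496094, -293.0932312011719), (41.854454040527344, 109.47917938232422), 74.11477661132812)
[0.035 0.037 0.038]
```

View pics/w6.png

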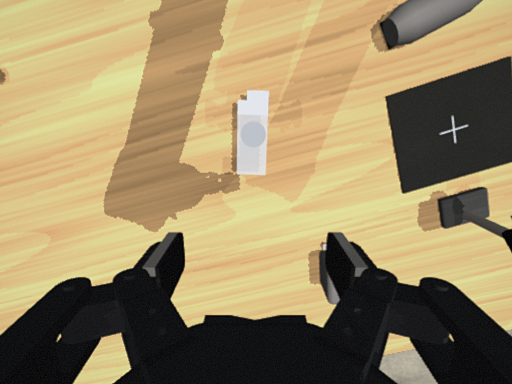

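The wrist view shows the slide at about (252,133), its notch at the far left corner and its clear end nearest the gripper. The mark is at (454,129).

```bash
python3 - <<'E'
from h import *
np.set_printoptions(precision=4,suppress=True)
q=shot("wrist")
print("mark",at_z(q,[454,129],.004),[(x["score"],at_z(q,x["centre"],.004)[0]) for x in manip.landmark_of(q,"mark")[:2]])
M=at_z(q,[[386,96],[402,192]],.004); e=M[0]-M[1]; print("edge deg",np.degrees(np.arctan2(e[1],e[0])),np.linalg.norm(e),M)
go([.531,-.3035,.009],74.2)
E
```

```text
mark [[ 0.5629 -0.0116  0.004 ]] [(0.59, array([ 0.558 , -0.0124,  0.004 ]))]
edge deg -177.7231475457564 0.14657471291390986 [[ 0.4923 -0.1007  0.004 ]
 [ 0.6388 -0.0948  0.004 ]]
row [ 0.46 -0.01 25.24] [0.    0.    0.015]
```

```bash
python3 -m pendant '[[0.1,0.5,0,5,0,0,0.015],[0.1,0.5,0,10,0,0,0.015],[0.1,0.5,0,15,0,0,0.015],[0.1,0.5,0,20,0,0,0.015],[0.1,0.5,0,23.5,0,0,0.015],[0.1,0.5,0,25.2,0,0,0.015],[0.1,0.5,0,25.2,0,0,0.015],[0.1,0.5,0,25.2,0,0,0.015]]'
python3 - <<'E'
from h import *
np.set_printoptions(precision=4,suppress=True)
q=shot("wrist"); save(q,"w7.png"); print(tool())
for k in("label","clear_end"): print(k,[(x["score"],x["centre"],at_z(q,x["centre"],.036)[0]) for x in manip.landmark_of(q,k)[:2]])
d=manip.cut_out(q,"slide")
if d:
    r,c=np.nonzero(d[0]["mask"]); P=at_z(q,np.c_[c,r],.036); print(len(r),cv2.minAreaRect((P[:,:2]*1000).astype(np.float32)))
E
```

```text
t: 14.65
position: [0.5319, -0.3046, 0.0111]
eef_rot: [0.002, 0.138, 0.99, -0.001]
ft_force: [0.4, 0.5, 0.1]
gripper_width: 0.9
grip_force: 0.0
[[-0.9619  0.2732  0.0035  0.532 ]
 [ 0.2732  0.962  -0.002  -0.3047]
 [-0.0039 -0.0009 -1.      0.0113]
 [ 0.      0.      0.      1.    ]]
label [(0.77, [255.3, 85.0], array([ 0.4536, -0.2805,  0.036 ]))]
clear_end [(0.92, [250.1, 259.8], array([ 0.5301, -0.3049,  0.036 ]))]
20877 ((492.7728271484375, -292.7445068359375), (40.44804382324219, 110.66576385498047), 73.5584716796875)
```

View pics/w7.png

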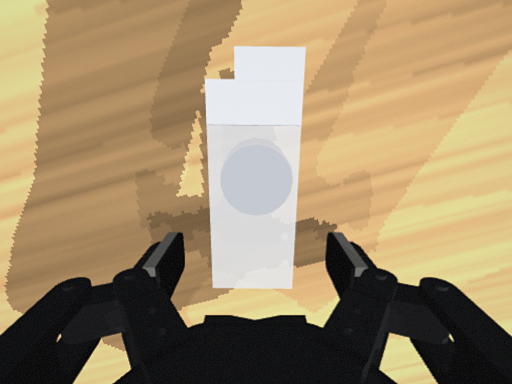

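The fingers straddle the clear end, with the slide centred and square. The notch is at the far left. Close on it and lift.

```bash
python3 -m pendant '[[0.4,0,0,0,0,0,0],[0.6,0,0,0,0,0,0],[0.7,0,0,0,0,0,0],[0.7,0,0,0,0,0,0],[0.7,0,0,0,0,0,0]]' 35
python3 -m pendant '[[0.7,0,0,-1,0,0,0],[0.7,0,0,-3,0,0,0],[0.7,0,0,-6,0,0,0],[0.7,0,0,-10,0,0,0],[0.7,0,0,-14,0,0,0],[0.7,0,0,-14,0,0,0]]'
python3 - <<'E'
from h import *
np.set_printoptions(precision=4,suppress=True)
q=shot("wrist"); save(q,"w8.png"); T=tool(); print(T, manip.sense()["qpos"])
d=manip.cut_out(q,"slide")
m=cv2.erode(d[0]["mask"].astype(np.uint8),np.ones((7,7)))>0; C=(cloud(q,m)-T[:3,3])@T[:3,:3]
c=np.linalg.lstsq(np.c_[C[:,:2],np.ones(len(C))],C[:,2],rcond=None)[0]; print("plane z=ax+by+c tool",c,m.sum())
print([(x["score"],x["centre"]) for x in manip.landmark_of(q,"label")])
go([.485,-.016,.12],-87.7)
E
```

```text
t: 15.48
position: [0.5306, -0.3036, 0.0095]
eef_rot: [0.0, 0.138, 0.99, 0.0]
ft_force: [-0.8, 1.3, 3.4]
gripper_width: 0.458
grip_force: 34.8
t: 16.23
position: [0.5328, -0.3056, 0.1539]
eef_rot: [0.004, 0.138, 0.99, -0.002]
ft_force: [0.1, 0.2, -1.5]
gripper_width: 0.459
grip_force: 35.1
[[-0.9619  0.2734  0.0037  0.5315]
 [ 0.2734  0.9619 -0.002  -0.3045]
 [-0.0041 -0.0009 -1.      0.1514]
 [ 0.      0.      0.      1.    ]] [ 0.1589  0.5187  0.4997  1.471  -0.2569  1.2129  1.9862]
plane z=ax+by+c tool [ 0.0056  0.0007 -0.0293] 18856
[(0.61, [253.0, 86.2])]
row [12.16 26.38  2.88] [-0.002 -0.001  2.825]
```

```bash
python3 -m pendant '[[0.7,0.5,1,0,0,0,0.08],[0.7,1.5,3,0,0,0,0.24],[0.7,2.5,5.5,0,0,0,0.41],[0.7,4,8,0,0,0,0.58],[0.7,5,11,0,0,0,0.75],[0.7,6.5,14,0,0,0,0.92],[0.7,8,17,0,0,0,1.09],[0.7,9,20,0,0,0,1.26],[0.7,10,22.5,0,0,0,1.43],[0.7,11,24.5,0,0,0,1.6],[0.7,12,26,0,0,0,1.75],[0.7,12.2,26.4,0,0,0,1.85]]'
python3 -c "
from h import *
print(manip.sense()['qpos'])
go([.485,-.016,.12],-87.7)"
```

```text
t: 17.88
position: [0.4836, -0.0143, 0.1476]
eef_rot: [-0.001, 0.874, 0.486, -0.002]
ft_force: [0.1, -0.8, -0.6]
gripper_width: 0.462
grip_force: 35.1
[-0.71335675  0.32693798  0.88470608  1.83591937 -0.2802222   1.11420043
 -0.2849483 ]
row [-0.06  0.22  2.76] [-0.002  0.003  0.974]
```

```bash
python3 -m pendant '[[0.7,0,0.1,0,0,0,0.16],[0.7,0,0.2,0,0,0,0.33],[0.7,0,0.2,0,0,0,0.5],[0.7,0,0.2,0,0,0,0.67],[0.7,0,0.2,0.5,0,0,0.83],[0.7,0,0.2,1,0,0,0.93],[0.7,0,0.2,1,0,0,0.974],[0.7,0,0.2,1,0,0,0.974],[0.7,0,0.2,1,0,0,0.974]]'
python3 - <<'E'
from h import *
np.set_printoptions(precision=4,suppress=True)
q=shot("wrist"); save(q,"w9.png"); T=tool(); print(T)
print("mark",[(x["score"],x["centre"],at_z(q,x["centre"],.004)[0]) for x in manip.landmark_of(q,"mark")[:2]])
print("label",[(x["score"],x["centre"],at_z(q,x["centre"],T[2,3]+.0265)[0]) for x in manip.landmark_of(q,"label")[:2]])
d=manip.cut_out(q,"slide")
r,c=np.nonzero(d[0]["mask"]); P=at_z(q,np.c_[c,r],T[2,3]+.0265); print(len(r),cv2.minAreaRect((P[:,:2]*1000).astype(np.float32)))
E
```

```text
t: 19.0
position: [0.4869, -0.0173, 0.1393]
eef_rot: [-0.0, 1.0, 0.021, -0.0]
ft_force: [0.6, -0.2, -1.6]
gripper_width: 0.46
grip_force: 35.1
[[ 0.9991  0.0414  0.0002  0.487 ]
 [ 0.0414 -0.9991  0.0002 -0.0173]
 [ 0.0002 -0.0002 -1.      0.1394]
 [ 0.      0.      0.      1.    ]]
mark []
label [(0.82, [249.2, 88.6], array([ 0.566 , -0.0101,  0.1659]))]
21151 ((525.1884765625, -13.055854797363281), (110.93111419677734, 40.448822021484375), 3.601693630218506)
```

View pics/w9.png

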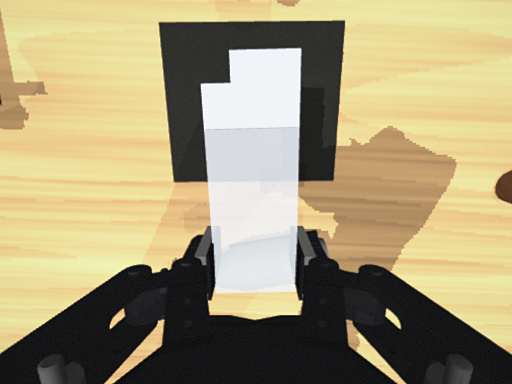

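The slide covers the mark, and its notch is at the far left. The mat's corners show at (160,23), (344,21), (333,180) and (175,181), so I'll use them for the mark.

```bash
python3 - <<'E'
from h import *
np.set_printoptions(precision=4,suppress=True)
q=shot("wrist"); M=at_z(q,[[160,23],[344,21],[333.5,180.5],[174,181.5]],.004); print(M,M.mean(0))
for a,b in((3,0),(2,1),(1,0),(2,3)):
    e=M[b]-M[a]; print(np.degrees(np.arctan2(e[1],e[0])),np.linalg.norm(e))
E
```

```text
[[ 0.6326  0.0766  0.004 ]
 [ 0.6409 -0.0905  0.004 ]
 [ 0.4922 -0.099   0.004 ]
 [ 0.4843  0.07    0.004 ]] [ 0.5625 -0.0107  0.004 ]
2.531549194447959 0.1484473086481374
3.251189446581361 0.1489677255867923
92.87121741103681 0.1673206638518205
92.69520455313057 0.16918941290301248
```

```bash
python3 -m pendant '[[0.7,-0.1,0,1,0,0,0.01],[0.7,-0.2,0,3,0,0,0.01],[0.7,-0.2,0,5,0,0,0.01],[0.7,-0.2,0,7,0,0,0.01],[0.7,-0.2,0,8.5,0,0,0.01],[0.7,-0.2,0,9.4,0,0,0.01],[0.7,-0.2,0,9.7,0,0,0.01],[0.7,-0.2,0,9.7,0,0,0.01],[0.7,-0.2,0,9.7,0,0,0.01],[0.7,-0.2,0,9.7,0,0,0.01],[0.7,-0.2,0,9.7,0,0,0.01]]'
python3 - <<'E'
from h import *
np.set_printoptions(precision=4,suppress=True)
q=shot("wrist"); T=tool(); print(T)
d=manip.cut_out(q,"slide")[0]; r,c=np.nonzero(d["mask"]); P=at_z(q,np.c_[c,r],T[2,3]+.0265); print(cv2.minAreaRect((P[:,:2]*1000).astype(np.float32)))
m=cv2.erode(d["mask"].astype(np.uint8),np.ones((7,7)))>0; C=cloud(q,m)
print("plane",np.linalg.lstsq(np.c_[C[:,:2]-T[:2,3],np.ones(len(C))],C[:,2],rcond=None)[0])
p=shot("scene"); save(p,"s10.png"); t=shot("top"); save(t,"t10.png")
a=p["image"][120:310,200:450]; b=t["image"][130:290,80:330]
cv2.imwrite("pics/c10.png",np.vstack([cv2.resize(a,(450,300)),cv2.resize(b,(450,290))])[...,::-1])
E
```

```text
t: 20.62
position: [0.4852, -0.0174, 0.0425]
eef_rot: [-0.0, 1.0, 0.016, 0.0]
ft_force: [-0.3, -1.1, -1.3]
gripper_width: 0.459
grip_force: 35.1
[[ 0.9995  0.031   0.0004  0.4852]
 [ 0.031  -0.9995  0.0001 -0.0174]
 [ 0.0004 -0.0001 -1.      0.0425]
 [ 0.      0.      0.      1.    ]]
((523.3433837890625, -13.483552932739258), (111.24727630615234, 40.94845199584961), 3.0540783405303955)
plane [-0.0001 -0.0003  0.0693]
```

View pics/c10.png

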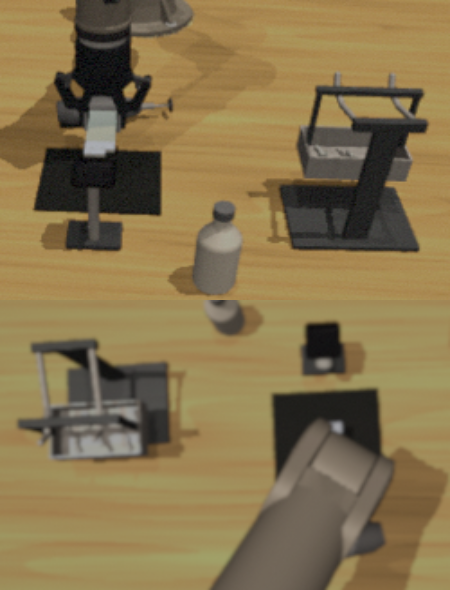

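The views show the slide held level over the mat and pointing at the camera. The caddy still hangs on both prongs, and no contact forces show.

```bash
python3 -c "
from workcell import manip
print(manip.hand_in())"
```

```text
the job is handed in; nothing more can be done
None
```

The job is handed in after about 21 s: the caddy hangs on both prongs, and the slide is held level, label up, about 60 mm above the mat, with its frosted end within about 2 mm of the cross mark and pointing at the camera.

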